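Fit the cast crank arm on the keyed drive shaft

TASK

Lift the cast crank arm out of its open mould, turn it so that its keyway lines up with the key on the gearmotor's upright shaft, and slide it down the shaft until it sits fully home on the shoulder. Keep hold of it until it is home, then let go and leave it there. Leave the capped jar, the beaker, the tray and the wrench undisturbed.

Things in the scene. Friction and masses are not known exactly. Their poses are not given: they have to be found in the camera images.
- crank: Loose white cast-resin crank arm, about 140 g, upright in the mould. Origin: on the bore axis, at the underside; z up, x along the arm. Hub block 48 (x) x 36 (y) x 40 mm tall: grip its flat sides across y. Foot flange 12 mm thick and 44 mm wide (y), running back to the counterweight's end at x = -48 mm. Arm 24 mm wide, 12 mm thick, ends at x = +90 mm. Centre of mass within 15 mm of the axis.
- crank_pin (a point): Top end of the round crank pin (12 mm diameter, from 12 to 30 mm above the crank's underside) near the arm's end, 78 mm from the bore axis along the crank's +x.
- mould: Fixed open dark steel mould, 172 x 84 x 20 mm high (x from -66 to +106 mm). Cavity 12 mm deep, floor 8 mm above the bench, shaped to the crank's foot and arm with 2 mm play. Origin: underside, below the cavity's hub axis; x along its arm. The crank lies in it with its flange flush with the top face, the hub standing 28 mm above that face.
- drive: Fixed gearmotor with a grey housing 150 by 115 mm (foot plate 170 by 125 mm), housing top 56 mm above the bench, with a low boss and the upright output shaft at its centre. Origin: centre of the underside; z up.
- shaft: Upright steel output shaft of the gearmotor, 18 mm diameter, locked (does not turn). Origin: on the axis at the top face of its shoulder (a collar 40 mm across), 70 mm above the bench; z up, x towards the key. It ends 45 mm above the shoulder, the top 4 mm tapered. The crank is home when its underside rests on the shoulder.
- reagent: Loose glass jar with an orange cap, 64 mm diameter, 120 mm tall, a bystander. Origin: centre of the underside.
- beaker: Loose glass beaker, 76 mm diameter, 95 mm tall, a bystander. Origin: centre of the underside.
- tray: Loose shallow grey plastic tray, 100 by 140 by 30 mm, a bystander. Origin: centre of the underside.
- wrench: Loose steel wrench, 150 mm long, lying flat, a bystander. Origin: at the underside near its middle, x along its length.
- crank_bore (a point): Centre of the bore's mouth in the hub's top face, 40 mm above the crank's underside. The bore is eight-sided, 20 mm across flats, right through the hub; its keyway lies on the crank's +x side (towards the arm), 11 mm wide, reaching 18.5 mm from the axis, full height, open at top and bottom.
- shaft_key (a point): Top edge of the key on the shaft's +x side, 34 mm above the shoulder and 13 mm from the axis. The key is 8 mm wide, reaches 17 mm from the axis, runs full width from the shoulder to 30 mm above it, then narrows like a roof to this edge. Which way it points on the housing differs from start to start.
Not all that is in view belongs to the job. There is more than one size of the crank; the job needs the middle-sized.

How it is judged:
By the outcome, as a careful person would: the job done as asked, in the order asked, and still so for the second after the job is handed in, with the robot touching nothing.
It also fails if it takes over 45 s, if anything falls off the work surface, if the arm or the gripper's body presses on something with over 40 N, if the wrist force passes 120 N, or if a joint passes its speed limit or range.

ROBOT

A 6-joint arm with a two-finger parallel gripper is mounted at the origin on the work surface. World frame = base frame: x ahead of the robot, y to its left, z up, the work surface at z = 0. Lengths are in m, angles in degrees, forces in N, time in s.
With the tool pointing down it reaches from about 0.4 to 0.825 m from the base axis. Payload 7 kg.
Tool frame: the origin (TCP) lies midway between the tips of the shut fingers; the grasp point (between the pads) lies 19 mm behind it (r.grip_point_offset is the z of the grasp point in the tool frame, in m); z points along the fingers, y is the line along which they close (so a half turn about z gives the same grasp; the last joint's range is limited). The gripper opens to 88 mm and grips with 3 to 60 N. Pads are 19 mm wide; open, the fingers measure 130 mm over their backs; the gripper's body (78 mm by 193 mm) begins 47 mm behind the grasp point.
Start: joints at [-50.816, 20.546, 0.682, 0, -70.136, -16.507], TCP at [0.26, -0.623, 0.227] pointing down, gripper open.
Joint ranges: [-176.03, 176.03], [-82.01, 121.73], [-58.28, 71.71], [-173.87, 95.51], [-174.79, -0.11], [-173.66, 173.66]. Speed limits (degrees/s): [136.94, 136.94, 172.46, 180, 180, 180].

INTERFACE

Orientations are given as [roll, pitch, yaw] about the fixed x, y, z axes, in that order (R = Rz(yaw) Ry(pitch) Rx(roll)).
In Python, from plant import r, viewer, recognise, outline_of, pinpoint gives the robot as it stands.
- The arm moves only by the tool move_arm, never from a script. Its argument "targets" is a list of rows, each a list of 2 entries, a list of its own where there are three numbers: the shift along the tool's x, y, z in cm, then the turn, a rotation vector about the tool's x, y, z in rad. A call has 1 to 5 rows; each row is the pose to reach, as a shift and turn from the pose commanded when the call began, along the tool's axes at that moment; what a row does not reach only later rows make up. A row lasts 1/8 s, in which the tool goes at most 62.5 mm and 10.7 degrees, less where a joint would pass 70% of its speed; a pose out of reach is approached as far as the arm can. A call with a gripper value outside its range is refused whole. "jaw" is the finger opening in cm, from 0 to 8.76, set as the call begins (left out, the last holds). The fingers move at their own pace and stop on an object; "squeeze" is the grip in N (left out, the last holds). Time passes only in rows, so rows that repeat a pose let the fingers close. It gives the time, the measured TCP pose, the force, the opening and the grip force at its end, in the units of the state.
- r.get_state(): the state, without advancing time (a new reading comes with each control period).
- viewer.capture(name): name is "scene" or "top" or "wrist"; returns a dict with "image" (384x512x3 uint8, blue, green, red), "intrinsics" (3x3 intrinsics, pixels), "camera_from_world" (4x4, takes a point from world to camera coordinates). Camera axes: x right, y up, looking along -z (the intrinsics and any distortion apply to the point x, -y, -z); pixel columns grow to the right and rows downward; lengths in m; the calibration is good to about 2 mm. A picture is of the moment at which its call begins. There is no depth.
- r.close_job(): hands the job in; it is judged then, once.
Trained networks look in the newest picture that a camera, given by its name, has taken for a name from the list of things; names that differ only in an ending like _2 or _b are one class to them, and where a whole thing is asked for, a point or a joint stands for the part that bears it (a point fixed in the world has none). Each returns a list of dicts, best first, with "score" (0 to 1); they miss things now and then, are a little off and sometimes report something else, mostly with a low value. They report only what shows in the picture. A call takes as long as a camera call. They do not tell look-alikes from the thing itself.
- recognise(label, camera): "box" ([left, top, right, bottom] in pixels, round what is visible of it).
- outline_of(label, camera): "mask" (384x512 bool, what is visible of it) and "box" ([left, top, right, bottom] in pixels, round what is visible of it).
- pinpoint(label, camera): "location" ([row, column] in pixels: a listed point, or the origin of a listed thing).
The state is a dict: "time_s": time; "joints": joint angles; "qd": joint speeds; "joint_torque": joint torques, N m; "tcp_pos": TCP position; "eef_rot": TCP orientation; "contact_force": force on the tool from outside, world axes, zero at the start; "moment": the same for the moment, N m; "gripper_width": finger opening in m; "gripper_force": force on a finger pad.
Only numpy, scipy, OpenCV 4.12 (cv2) and the standard library are available. Lean on these libraries where they do the work, as an engineer would, in place of code of your own. Each camera call takes 0.05 s, during which the arm holds its last target. There are 200 camera calls.

## Working session

There is one attempt and no reset: what is moved stays moved. The work goes in short steps, Python scripts to look and compute and a tool call to move; the robot and the scene stay as the last step left them, time stands still between calls to the robot, and variables do not carry over. Pictures are saved under pics/ and viewed, at most 10 in all, crops included, and the job is handed in when it is done.

Besides the shell and the picture viewer there is one more tool, called after "Emit:" by a JSON object that holds its "op" and its "data", one argument or row to a line. move_arm: Moves the arm, as the interface text tells. Its arguments: {"type":"object","properties":{"targets":{"type":"array","items":{"type":"array"}},"jaw":{"type":"number"},"squeeze":{"type":"number"}},"required":["targets"]}

```bash
mkdir -p pics; ls; cat > h.py <<'E'
import numpy as np, cv2
from plant import r, viewer, recognise, outline_of, pinpoint
def cap(n):
    return viewer.capture(n)
def ray(c,rc):
    K=np.array(c["intrinsics"]);T=np.array(c["camera_from_world"])
    v=np.linalg.inv(K)@[rc[1],rc[0],1]; d=T[:3,:3].T@np.array([v[0],-v[1],-v[2]])
    return -T[:3,:3].T@T[:3,3], d
def atz(c,rc,z):
    o,d=ray(c,rc); return o+d*(z-o[2])/d[2]
def proj(c,p):
    K=np.array(c["intrinsics"]);T=np.array(c["camera_from_world"])
    q=T[:3,:3]@np.array(p)+T[:3,3]; u=K@[q[0],-q[1],-q[2]]; return u[1]/u[2],u[0]/u[2]
E
cat > a.py <<'E'
from h import *
C={n:cap(n) for n in("scene","top")}
print(C["top"].keys())
cv2.imwrite("pics/a.png",np.vstack([C["scene"]["image"],C["top"]["image"]])[:, :])
cv2.imwrite("pics/s.png",cv2.resize(C["scene"]["image"],(800,600)));cv2.imwrite("pics/t.png",cv2.resize(C["top"]["image"],(800,600)))
Z=dict(crank=.008,crank_pin=.038,crank_bore=.048,mould=0,drive=0,shaft=.07,shaft_key=.104,reagent=0,beaker=0,tray=0,wrench=0)
for k,z in Z.items():
  for n in C:
    for d in pinpoint(k,n)[:4]: print(k,n,round(d["score"],2),np.round(d["location"]),np.round(atz(C[n],d["location"],z),3))
E
python3 a.py
```

```text
pics
dict_keys(['image', 'intrinsics', 'camera_from_world'])
crank scene 0.95 [127. 216.] [ 0.258 -0.321  0.008]
crank scene 0.75 [160. 171.] [ 0.495 -0.363  0.008]
crank scene 0.73 [172. 216.] [ 0.464 -0.188  0.008]
crank scene 0.24 [172. 216.] [ 0.464 -0.188  0.008]
crank top 0.87 [204. 304.] [ 0.462 -0.172  0.008]
crank top 0.8 [197. 358.] [ 0.479 -0.365  0.008]
crank top 0.63 [260. 352.] [ 0.261 -0.327  0.008]
crank_pin scene 0.73 [106. 219.] [ 0.171 -0.362  0.038]
crank_pin scene 0.56 [185. 222.] [ 0.526 -0.12   0.038]
crank_pin scene 0.45 [167. 173.] [ 0.54  -0.312  0.038]
crank_pin top 0.91 [187. 291.] [ 0.519 -0.128  0.038]
crank_pin top 0.59 [187. 348.] [ 0.511 -0.327  0.038]
crank_bore scene 0.82 [118. 214.] [ 0.257 -0.33   0.048]
crank_bore scene 0.59 [162. 217.] [ 0.454 -0.185  0.048]
crank_bore scene 0.54 [155. 170.] [ 0.504 -0.352  0.048]
crank_bore top 0.78 [198. 359.] [ 0.47  -0.36   0.048]
crank_bore top 0.75 [256. 351.] [ 0.272 -0.316  0.048]
crank_bore top 0.69 [203. 309.] [ 0.458 -0.184  0.048]
mould scene 0.81 [173. 217.] [ 0.462 -0.184  0.   ]
mould top 0.57 [20
[... 176 characters left out ...]
  ]
shaft scene 0.47 [200. 321.] [0.452 0.201 0.07 ]
shaft top 0.67 [204. 197.] [0.463 0.198 0.07 ]
shaft top 0.28 [201. 308.] [ 0.462 -0.181  0.07 ]
shaft_key scene 0.56 [195. 318.] [0.463 0.19  0.104]
shaft_key top 0.63 [203. 200.] [0.462 0.182 0.104]
reagent scene 0.67 [275. 236.] [0.765 0.079 0.   ]
reagent top 0.95 [128. 227.] [0.757 0.092 0.   ]
beaker scene 0.96 [235. 171.] [ 0.75  -0.166  0.   ]
beaker top 0.9 [130. 295.] [ 0.74  -0.159  0.   ]
tray scene 0.95 [268. 424.] [0.484 0.542 0.   ]
tray scene 0.64 [271. 234.] [0.757 0.069 0.   ]
tray top 0.8 [204. 104.] [0.488 0.536 0.   ]
wrench scene 0.6 [156. 141.] [ 0.528 -0.48  -0.   ]
wrench top 0.54 [183. 391.] [ 0.528 -0.491  0.   ]
```

View pics/s.png

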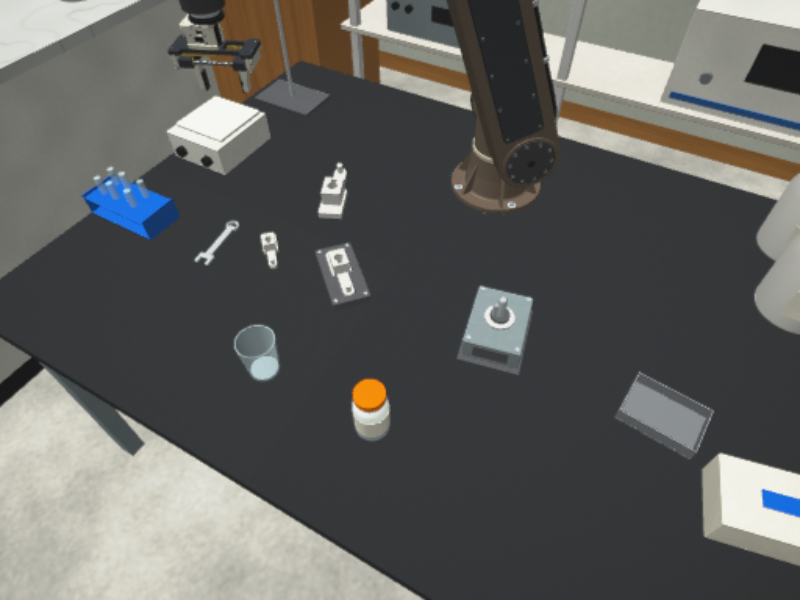

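View pics/t.png

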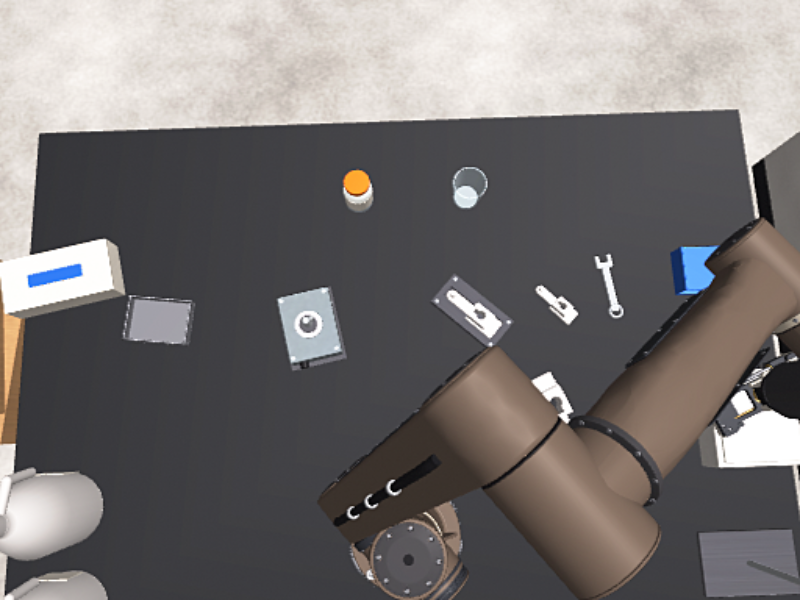

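```bash
cat >> h.py <<'E'
from scipy.spatial.transform import Rotation as Ro
def to(p,yaw,st=None):
    st=st or r.get_state()
    A=Ro.from_euler('xyz',st["eef_rot"],degrees=True); B=Ro.from_euler('xyz',[180,0,yaw],degrees=True)
    print("shift cm",np.round(A.inv().apply(np.array(p)-st["tcp_pos"])*100,2),"turn",np.round((A.inv()*B).as_rotvec(),4))
E
python3 - <<'E'
from h import *
s=r.get_state();print(s["time_s"],s["joints"],s["tcp_pos"],s["eef_rot"],r.grip_point_offset)
im=cv2.imread("pics/a.png")[:384]
a=cv2.resize(im[90:205,130:250],(600,575),interpolation=3)
cv2.imwrite("pics/c1.png",a)
for y in (43,-137): to([.46,-.184,.27],y)
c=cap("wrist");T=np.array(c["camera_from_world"]);print("cam",-T[:3,:3].T@T[:3,3],T[:3,:3])
E
```

```text
1.2 [-5.08142860e+01  2.05455035e+01  6.82219996e-01  7.85300900e-04
 -7.01356320e+01 -1.65076202e+01] [ 0.26022996 -0.62280341  0.22657538] [-1.79998750e+02 -3.99992052e-04 -1.57321639e+02] -0.0188
shift cm [-35.35  32.79  -4.34] turn [-0.      0.      2.7869]
shift cm [-35.35  32.79  -4.34] turn [-0.     -0.     -0.3547]
cam [ 0.1869994  -0.65318382  0.38451453] [[-3.85078905e-01  9.22883529e-01  4.79344978e-04]
 [-8.83108480e-01 -3.68331578e-01 -2.90604993e-01]
 [-2.68018003e-01 -1.12329166e-01  9.56842990e-01]]
```

View pics/c1.png

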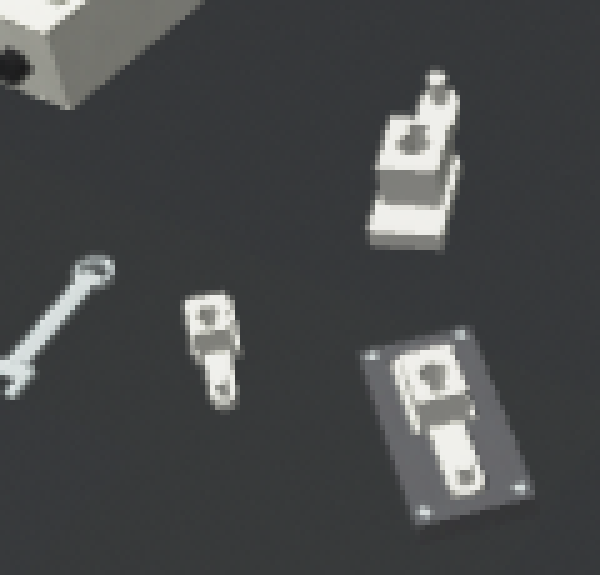

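Three cranks are in the crop: a large one at (415,160), a small one at (212,350), and one in the mould at (435,420). The mould one is the middle size and lies in the mould, so it is the right one. Moving over it now.

Emit:
{"op": "move_arm", "data": {
  "targets": [
    [[-35.3, 32.8, -4.3], [0, 0, -0.93]],
    [[-35.3, 32.8, -4.3], [0, 0, -0.93]],
    [[-35.3, 32.8, -4.3], [0, 0, -0.93]],
    [[-35.3, 32.8, -4.3], [0, 0, -0.93]],
    [[-35.3, 32.8, -4.3], [0, 0, -0.93]]
  ],
  "jaw": 8.5,
  "squeeze": 30
}}

```text
time_s: 1.88
tcp_pos: [0.3895, -0.3376, 0.2548]
eef_rot: [-180.0, -0.0, -103.7]
contact_force: [1.6, 0.6, 0.9]
gripper_width: 0.0849
gripper_force: 0.0
```

```bash
python3 - <<'E'
from h import *
s=r.get_state();print(s["time_s"],s["joints"],s["tcp_pos"],s["eef_rot"])
to([.46,-.184,.27],43)
E
```

```text
1.875 [-1.90732572e+01  4.30815367e+00 -1.66553319e+01  4.23770524e-03
 -6.89899461e+01  5.37244828e+00] [ 0.38946982 -0.33763124  0.254809  ] [-1.79954007e+02 -8.29998831e-03 -1.03699295e+02]
shift cm [-16.6   -3.22  -1.52] turn [-1.0000e-04 -1.1000e-03 -2.5604e+00]
```

Emit:
{"op": "move_arm", "data": {
  "targets": [
    [[-16.6, -3.2, -1.5], [0, 0, -0.93]],
    [[-16.6, -3.2, -1.5], [0, 0, -0.93]],
    [[-16.6, -3.2, -1.5], [0, 0, -0.93]],
    [[-16.6, -3.2, -1.5], [0, 0, -0.93]],
    [[-16.6, -3.2, -1.5], [0, 0, -0.93]]
  ]
}}

```text
time_s: 2.5
tcp_pos: [0.4606, -0.1853, 0.2696]
eef_rot: [-180.0, -0.0, -50.3]
contact_force: [0.0, -0.2, 0.6]
gripper_width: 0.0845
gripper_force: 0.0
```

Emit:
{"op": "move_arm", "data": {
  "targets": [
    [[0, 0, 0], [0, 0, -0.93]],
    [[0, 0, 0], [0, 0, -0.93]],
    [[0, 0, 0], [0, 0, -0.93]],
    [[0, 0, 0], [0, 0, -0.93]],
    [[0, 0, 0], [0, 0, -0.93]]
  ]
}}

```text
time_s: 3.12
tcp_pos: [0.4602, -0.1861, 0.2695]
eef_rot: [-180.0, -0.0, 2.9]
contact_force: [-0.6, 0.0, 0.1]
gripper_width: 0.0849
gripper_force: 0.0
```

Emit:
{"op": "move_arm", "data": {
  "targets": [
    [[0, 0, 0], [0, 0, -0.7]],
    [[0, 0, 0], [0, 0, -0.7]],
    [[0, 0, 0], [0, 0, -0.7]],
    [[0, 0, 0], [0, 0, -0.7]],
    [[0, 0, 0], [0, 0, -0.7]]
  ]
}}

```text
time_s: 3.75
tcp_pos: [0.4602, -0.1861, 0.2695]
eef_rot: [180.0, -0.0, 42.6]
contact_force: [-0.4, 0.8, -0.3]
gripper_width: 0.0849
gripper_force: 0.0
```

```bash
cat > w.py <<'E'
from h import *
import sys
s=r.get_state();print(s["time_s"],np.round(s["joints"],1),np.round(s["tcp_pos"],4),np.round(s["eef_rot"],2))
c=cap("wrist");cv2.imwrite("pics/%s.png"%sys.argv[1],cv2.resize(c["image"],(800,600)))
C={"wrist":c}
for a in sys.argv[2:]:
  k,z=a.split(":")
  for d in pinpoint(k,"wrist")[:3]: print(k,round(d["score"],2),np.round(d["location"],1),np.round(atz(c,d["location"],float(z)),4))
np.savez("w_%s.npz"%sys.argv[1],**c)
E
python3 w.py w1 crank_bore:.048 crank_pin:.038 mould:0 crank:.008
```

```text
3.75 [  0.7   1.9 -17.3   0.  -70.8 131.9] [ 0.4602 -0.1861  0.2695] [ 1.7999e+02 -1.0000e-02  4.2590e+01]
crank_bore 0.9 [157.1 256.7] [ 0.4639 -0.1821  0.048 ]
crank_bore 0.65 [234.2 358.8] [ 0.4802 -0.3632  0.048 ]
crank_pin 0.67 [ 99.9 253.2] [ 0.5136 -0.1305  0.038 ]
crank_pin 0.67 [190.3 357.8] [ 0.5229 -0.3181  0.038 ]
mould 0.57 [154.9 256.9] [ 0.4597 -0.1864  0.    ]
crank 0.98 [298.6 240.3] [ 0.2623 -0.3298  0.008 ]
crank 0.84 [153.4 259.2] [ 0.4646 -0.1863  0.008 ]
crank 0.84 [223.7 351.2] [ 0.4802 -0.3654  0.008 ]
```

View pics/w1.png

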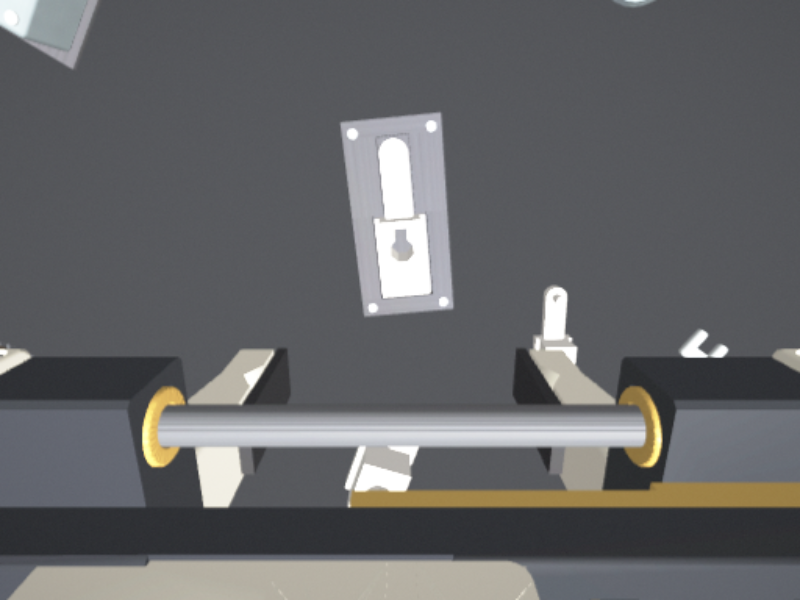

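The wrist picture shows the crank in its mould: bore at (402,250), keyway towards the arm, mould corners at (342,122), (440,113), (453,308) and (365,316). I'll take the yaw from these edges.

```bash
python3 - <<'E'
from h import *
c=dict(np.load("w_w1.npz"))
P=[atz(c,((y+.5)*.64-.5,(x+.5)*.64-.5),.02) for x,y in((342,122),(440,113),(453,308),(365,316))]
P=np.array(P);print(P.round(4))
ax=(P[0]+P[1]-P[2]-P[3])/2;print("len",np.linalg.norm(ax),"yaw",np.degrees(np.arctan2(ax[1],ax[0])))
w=(P[0]+P[3]-P[1]-P[2])/2;print("w",np.linalg.norm(w),np.degrees(np.arctan2(w[1],w[0]))-90)
cen=P.mean(0);u=ax/np.linalg.norm(ax);print("hub",cen-u*.02)
g=cv2.cvtColor(c["image"],6);m=((g>200)*255).astype('uint8')
n,l,st,ce=cv2.connectedComponentsWithStats(m)
for i in range(1,n):
  if 230<ce[i][0]<290 and 80<ce[i][1]<200 and st[i][4]>100: print(st[i],ce[i])
b=np.array([.4639,-.1821,0]);p=np.array([.5136,-.1305,0]);print(np.degrees(np.arctan2(*(p-b)[1::-1])),np.linalg.norm(p-b))
for y in(43,45,47): to([.462,-.183,.13],y)
E
```

```text
[[ 0.5033 -0.0789  0.02  ]
 [ 0.5635 -0.1341  0.02  ]
 [ 0.4492 -0.2611  0.02  ]
 [ 0.3876 -0.2058  0.02  ]]
len 0.17130554707501067 yaw 47.83144589598375
w 0.08221123181345748 47.75871678916408
hub [ 0.46245465 -0.18479268  0.02      ]
[242  88  23  53 967] [253.08479835 114.48810755]
[ 239  137   37   54 1430] [257.86433566 165.27272727]
46.07452337717891 0.07164251531039371
shift cm [ 0.34 -0.11 13.94] turn [ 0.     -0.0001 -0.008 ]
shift cm [ 0.34 -0.11 13.94] turn [ 0.     -0.0001 -0.043 ]
shift cm [ 0.34 -0.11 13.94] turn [ 0.     -0.0001 -0.0779]
```

```bash
python3 - <<'E'
from h import *
to([.463,-.1835,.025],47.8)
E
```

```text
shift cm [ 0.38 -0.   24.44] turn [ 0.     -0.0001 -0.0918]
```

Emit:
{"op": "move_arm", "data": {
  "targets": [
    [[0.4, 0, 6.2], [0, 0, -0.091]],
    [[0.4, 0, 12], [0, 0, -0.091]],
    [[0.4, 0, 17], [0, 0, -0.091]],
    [[0.4, 0, 21.5], [0, 0, -0.091]],
    [[0.4, 0, 24.4], [0, 0, -0.091]]
  ]
}}

```text
time_s: 4.62
tcp_pos: [0.4623, -0.1834, 0.0233]
eef_rot: [-179.9, 0.1, 47.8]
contact_force: [0.3, -0.3, 0.5]
gripper_width: 0.0849
gripper_force: 0.0
```

Emit:
{"op": "move_arm", "data": {
  "targets": [
    [[0, 0, 0], [0, 0, 0]],
    [[0, 0, 0], [0, 0, 0]],
    [[0, 0, 0], [0, 0, 0]],
    [[0, 0, 0], [0, 0, 0]]
  ],
  "jaw": 3.0,
  "squeeze": 30
}}

```text
time_s: 5.12
tcp_pos: [0.4638, -0.1834, 0.0264]
eef_rot: [179.9, -0.1, 47.9]
contact_force: [-0.3, -0.2, -0.8]
gripper_width: 0.0509
gripper_force: 0.0
```

Emit:
{"op": "move_arm", "data": {
  "targets": [
    [[0, 0, 0], [0, 0, 0]],
    [[0, 0, 0], [0, 0, 0]],
    [[0, 0, 0], [0, 0, 0]],
    [[0, 0, 0], [0, 0, 0]],
    [[0, 0, 0], [0, 0, 0]]
  ]
}}

```text
time_s: 5.75
tcp_pos: [0.4634, -0.1834, 0.0258]
eef_rot: [180.0, -0.0, 47.9]
contact_force: [-1.2, 1.3, 6.4]
gripper_width: 0.0359
gripper_force: 30.0
```

Emit:
{"op": "move_arm", "data": {
  "targets": [
    [[0, 0, -2], [0, 0, 0]],
    [[0, 0, -6], [0, 0, 0]],
    [[0, 0, -12], [0, 0, 0]],
    [[0, 0, -18], [0, 0, 0]],
    [[0, 0, -22], [0, 0, 0]]
  ],
  "squeeze": 40
}}

```text
time_s: 6.38
tcp_pos: [0.4634, -0.1834, 0.2482]
eef_rot: [179.9, -0.1, 47.9]
contact_force: [0.5, -0.2, -2.9]
gripper_width: 0.0356
gripper_force: 40.0
```

```bash
python3 w.py w2 crank_bore:.27 crank_pin:.26 shaft:.07 shaft_key:.104 drive:0; python3 -c "
from h import *
s=r.get_state();print(s['gripper_width'],s['contact_force'])
to([.33,.10,.30],0)"
```

```text
6.375 [  1.    2.8 -19.2   0.  -67.9 136.8] [ 0.4634 -0.1834  0.2482] [ 1.7989e+02 -1.0000e-01  4.7850e+01]
crank_bore 0.84 [259.4 253.6] [ 0.4604 -0.1835  0.27  ]
crank_pin 0.84 [207.8 355.1] [ 0.517  -0.2012  0.26  ]
crank_pin 0.66 [107.3 257.8] [ 0.5132 -0.1285  0.26  ]
0.03544329401454043 [ 0.16707259 -0.16968165 -2.00667537]
shift cm [ 12.11 -28.82  -5.57] turn [-0.0017  0.0022  0.8349]
```

View pics/w2.png

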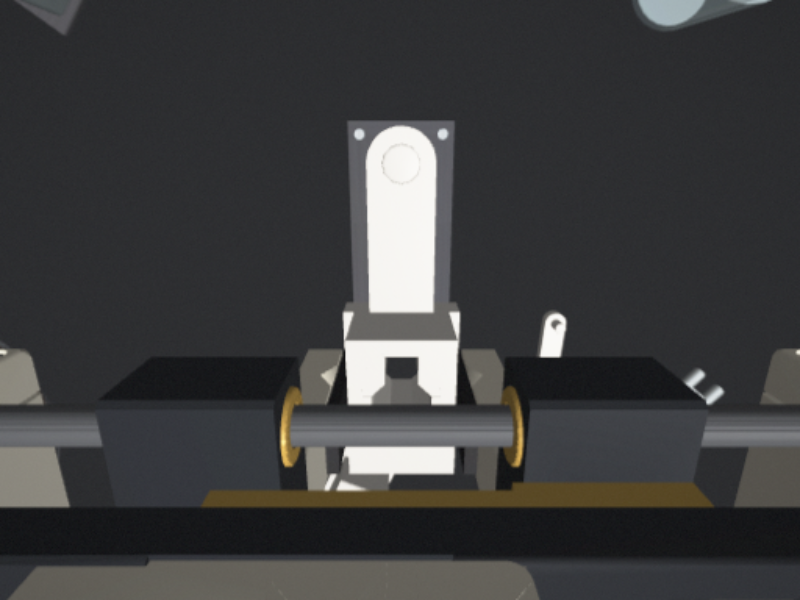

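The crank is held square and centred between the pads, with the bore near (402,400) and the pin near (401,164). Next I'll look at the shaft key from above and to one side.

```bash
python3 -c "
from h import *
to([.516,.223,.25],-65)"
```

```text
shift cm [ 33.72 -23.28  -0.61] turn [-3.0000e-04  3.1000e-03  1.9694e+00]
```

Emit:
{"op": "move_arm", "data": {
  "targets": [
    [[4.5, -3.1, 0], [0, 0, 0.18]],
    [[9.0, -6.2, 0], [0, 0, 0.36]],
    [[13.5, -9.3, 0], [0, 0, 0.54]],
    [[18, -12.4, 0], [0, 0, 0.72]],
    [[22, -15.2, 0], [0, 0, 0.9]]
  ]
}}

```text
time_s: 7.3
tcp_pos: [0.4972, 0.0812, 0.2436]
eef_rot: [179.9, 0.2, -0.8]
contact_force: [-0.0, -1.4, -1.4]
gripper_width: 0.0356
gripper_force: 40.0
```

```bash
python3 -c "
from h import *
to([.516,.223,.25],-65);print(r.get_state()['gripper_width'])"
```

```text
shift cm [  1.67 -14.2   -0.66] turn [0.0027 0.0016 1.1202]
0.035603383470441737
```

Emit:
{"op": "move_arm", "data": {
  "targets": [
    [[0.4, -3.5, -0.2], [0, 0, 0.18]],
    [[0.8, -7, -0.4], [0, 0, 0.36]],
    [[1.2, -10, -0.6], [0, 0, 0.54]],
    [[1.7, -13, -0.7], [0, 0, 0.72]],
    [[1.7, -14.2, -0.7], [0, 0, 0.9]]
  ]
}}

```text
time_s: 7.92
tcp_pos: [0.5157, 0.2227, 0.25]
eef_rot: [179.8, -0.0, -52.3]
contact_force: [-0.0, -0.4, -2.2]
gripper_width: 0.0361
gripper_force: 40.0
```

Emit:
{"op": "move_arm", "data": {
  "targets": [
    [[0, 0, 0], [0, 0, 0.11]],
    [[0, 0, 0], [0, 0, 0.22]],
    [[0, 0, 0], [0, 0, 0.22]]
  ]
}}

```text
time_s: 8.3
tcp_pos: [0.5156, 0.2212, 0.2505]
eef_rot: [179.8, -0.0, -64.6]
contact_force: [0.6, -0.0, -1.9]
gripper_width: 0.036
gripper_force: 40.0
```

```bash
python3 w.py w3 crank_bore:.27 crank_pin:.26 shaft:.07 shaft_key:.104 drive:0
```

```text
8.3 [ 43.2   9.1 -11.7  -0.  -69.4 -17.8] [0.5156 0.2212 0.2505] [ 1.7982e+02 -4.0000e-02 -6.4620e+01]
crank_bore 0.67 [258.8 256.5] [0.514  0.2237 0.27  ]
shaft 0.94 [172.1 314.7] [0.4506 0.1957 0.07  ]
shaft_key 0.96 [167.8 316.9] [0.4606 0.186  0.104 ]
drive 0.6 [157.4 305.1] [0.4527 0.1921 0.    ]
drive 0.23 [226.2 256.5] [0.4695 0.3165 0.    ]
```

View pics/w3.png

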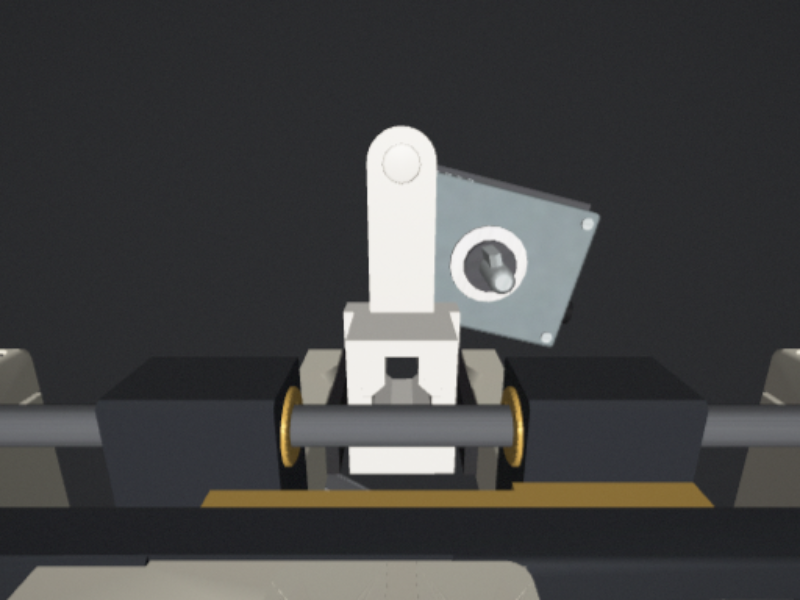

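The shaft shows at (504,282) at its top, its shoulder is centred near (489,265), and the key points roughly up the image. I'll enlarge it and overlay the shaft model.

```bash
python3 - <<'E'
from h import *
c=dict(np.load("w_w3.npz"))
f=lambda x,y:((y+.5)*.64-.5,(x+.5)*.64-.5)
print(atz(c,f(489,265),.07),atz(c,f(504,283),.115))
im=c["image"];x0,y0,S=275,135,8
a=cv2.resize(im[y0:y0+72,x0:x0+80],None,fx=S,fy=S,interpolation=2)
b=a.copy()
X=np.array([.4515,.1965])
def px(p): v,u=proj(c,p);return (int((u+.5-x0)*S),int((v+.5-y0)*S))
th=np.linspace(0,2*np.pi,40)
def circ(rad,z,col): cv2.polylines(b,[np.array([px([X[0]+rad*np.cos(t),X[1]+rad*np.sin(t),z]) for t in th])],True,col,1)
circ(.02,.07,(0,255,0));circ(.009,.111,(0,255,255))
for y,col in((-45,(0,0,255)),(-65,(255,0,0)),(-85,(255,0,255))):
  u=np.array([np.cos(np.radians(y)),np.sin(np.radians(y))]);cv2.line(b,px([*(X+.009*u),.104]),px([*(X+.017*u),.104]),col,1)
cv2.imwrite("pics/z1.png",np.hstack([a[:,150:550],b[:,150:550]]))
for d in pinpoint("shaft_key","wrist")[:1]:print(d)
E
```

```text
[0.45422523 0.19379577 0.07      ] [0.45198559 0.1945413  0.115     ]
{'location': [167.8, 316.9], 'score': 0.96}
```

View pics/z1.png

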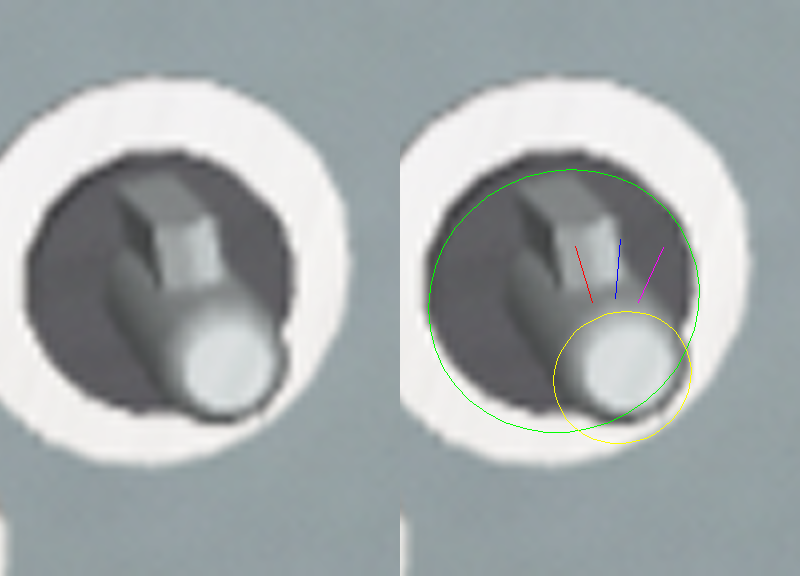

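```bash
python3 - <<'E'
from h import *
c=dict(np.load("w_w3.npz"))
q=lambda x,y,z:atz(c,((y/8+135)-.5,((x+150)/8+275)-.5),z)[:2]
O=q(161,282,.07);ang=lambda v:np.degrees(np.arctan2(v[1],v[0])).round(1)
print("O",O,"left/right dia",np.linalg.norm(q(27,282,.07)-q(295,282,.07)),q(225,358,.115))
a,b=q(120,182,.07),q(178,178,.07);d,e=q(155,225,.1),q(215,215,.1)
for s,t in((a,b),(d,e)):
  m=(s+t)/2;print("mid",m,"r",np.linalg.norm(m-O),"dir",ang(m-O),"w",np.linalg.norm(t-s),"edge normal",ang(t-s)+90)
# tip of bore in hand, top face z=.2505+.0222
Z=.2505+.0222
f=lambda x,y:((y+.5)*.64-.5,(x+.5)*.64-.5)
s=r.get_state();R=Ro.from_euler('xyz',s["eef_rot"],degrees=True)
for n,x,y,z in(("pin",401.5,163.5,Z-.01),("hubfrontL",346.5,340,Z),("hubfrontR",458,340,Z),("keywayL",386,358,Z),("keywayR",418,358,Z),("hubrearL",350,472,Z),("hubrearR",455,472,Z),("armend",402,126,Z-.028)):
  print(n,(R.inv().apply(atz(c,f(x,y),z)-s["tcp_pos"])*1000).round(1))
E
```

```text
O [0.4533991  0.19384686] left/right dia 0.03956210125279238 [0.45380668 0.19339821]
mid [0.46227409 0.18118606] r 0.015461609493826418 dir -55.0 w 0.008441096461209625 edge normal -60.69999999999999
mid [0.46303478 0.18116458] r 0.01592754170100492 dir -52.8 w 0.00804473675995437 edge normal -55.0
pin [ 75.6   1.2 -10.5]
hubfrontL [ 21.8 -16.3 -20.5]
hubfrontR [ 21.7  19.1 -20.5]
keywayL [ 15.5  -3.8 -20.5]
keywayR [ 15.5   6.5 -20.5]
hubrearL [-27.9 -16.9 -20.5]
hubrearR [-28.   19.9 -20.5]
armend [87.4  1.4  7.5]
```

```bash
python3 -c "
from h import *
to([.4725,.255,.105],-56)"
```

```text
shift cm [-4.9   2.5  14.72] turn [ 0.0002  0.     -0.1506]
```

Emit:
{"op": "move_arm", "data": {
  "targets": [
    [[-4.9, 2.5, 0], [0, 0, -0.15]],
    [[-4.9, 2.5, 5], [0, 0, -0.15]],
    [[-4.9, 2.5, 10], [0, 0, -0.15]],
    [[-4.9, 2.5, 14.6], [0, 0, -0.15]],
    [[-4.9, 2.5, 14.6], [0, 0, -0.15]]
  ]
}}

```text
time_s: 9.28
tcp_pos: [0.4708, 0.2533, 0.1036]
eef_rot: [179.6, -0.1, -56.1]
contact_force: [-0.0, 0.2, -0.5]
gripper_width: 0.0353
gripper_force: 40.0
```

```bash
python3 w.py w4 shaft:.07 shaft_key:.104 ; python3 - <<'E'
from h import *
c=dict(np.load("w_w4.npz"))
v,u=proj(c,[.4534,.1938,.1]);v2,u2=int(v),int(u);print(v,u)
im=c["image"];y0=max(0,min(384-150,v2-60));x0=220
print(y0,x0);cv2.imwrite("pics/z2.png",cv2.resize(im[y0:y0+150,x0:x0+200],None,fx=4,fy=4,interpolation=2))
E
```

```text
9.275 [ 49.3  14.3 -26.1  -0.  -50.1 -15.3] [0.4708 0.2533 0.1036] [ 1.7961e+02 -8.0000e-02 -5.6070e+01]
shaft 0.68 [161.9 326.5] [0.453  0.1954 0.07  ]
shaft_key 0.92 [150.8 341.3] [0.4611 0.185  0.104 ]
170.03993848064067 340.11697153287474
110 220
```

View pics/z2.png

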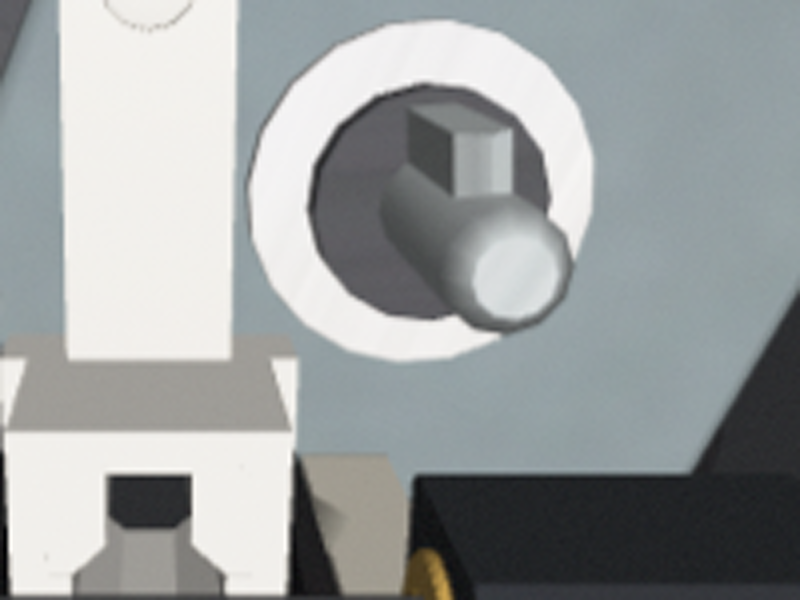

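```bash
python3 - <<'E'
from h import *
c=dict(np.load("w_w4.npz"))
s=r.get_state();p=np.array([.4708,.2533,.1036]);R=Ro.from_euler('xyz',[180,0,-56.07],degrees=True)
print(s["tcp_pos"],s["eef_rot"])
T=lambda x,y,z:(R.inv().apply(atz(c,((y+.5)/4-.5+110,(x+.5)/4-.5+220),z)-p)*1000)
Z=.1036+.0222
q={}
for n,x,y,z in(("top",516,277,.115),("shR",572,265,.111),("shB",510,333,.111),("shoL",309,205,.07),("shoR",551,205,.07),("shoT",430,84,.07),
 ("k1",453,133,.1),("k2",512,129,.1),("k3",453,195,.1),("k4",513,194,.1),("kb1",408,108,.07),("kb2",468,104,.07),
 ("hubL",5,432,Z),("hubR",292,430,Z),("kwL",106,475,Z),("kwR",192,475,Z),("kwL2",108,510,Z),("kwR2",191,510,Z),("armL",68,350,Z-.028),("armR",231,350,Z-.028)):
  q[n]=T(x,y,z);print(n,q[n].round(1))
a=lambda i,j:np.degrees(np.arctan2(*(q[j]-q[i])[1::-1])).round(1)
print("edges(90 ideal)",a("k1","k2"),a("kb1","kb2"),a("hubL","hubR"),"sides(0)",a("k3","k1"),a("k4","k2"),a("kwL2","kwL"),a("kwR2","kwR"))
E
```

```text
[0.47386144 0.25602679 0.10836511] [-1.79844045e+02  1.38416057e-03 -5.60352024e+01]
top [ 38.5  48.  -11.4]
shR [39.1 56.6 -7.4]
shB [29.6 49.2 -7.4]
shoL [38.8 27.4 33.6]
shoR [38.7 67.5 33.6]
shoT [58.6 46.1 33.6]
k1 [55.  42.4  3.6]
k2 [55.5 50.5  3.6]
k3 [46.3 43.1  3.6]
k4 [46.5 51.4  3.6]
kb1 [54.7 42.8 33.6]
kb2 [55.4 52.4 33.6]
hubL [ 21.6 -17.4 -22.2]
hubR [ 21.8  18.3 -22.2]
kwL [ 15.8  -4.9 -22.2]
kwR [ 15.7   5.9 -22.2]
kwL2 [ 10.9  -4.7 -22.2]
kwR2 [ 10.9   5.8 -22.2]
armL [ 22.9 -11.2   5.8]
armR [22.9 12.7  5.8]
edges(90 ideal) 86.2 86.3 89.7 sides(0) -4.3 -6.0 -2.4 0.9
```

```bash
python3 - <<'E'
from h import *
c=dict(np.load("w_w4.npz"));t=c["image"][120:200,280:375]
for i in range(3):
  s=r.get_state();n=cap("wrist")
  m=cv2.matchTemplate(n["image"],t,cv2.TM_CCOEFF_NORMED);_,v,_,l=cv2.minMaxLoc(m)
  T=np.array(n["camera_from_world"]);T0=c["camera_from_world"]
  print(s["time_s"],np.round(s["tcp_pos"],4),np.round(s["qd"],2).tolist(),l,round(v,3),(-T[:3,:3].T@T[:3,3]).round(4),(-T0[:3,:3].T@T0[:3,3]).round(4))
E
```

```text
9.425 [0.4739 0.256  0.1084] [-0.1, -0.95, 0.36, -0.16, 0.4, -0.15] (286, 118) 0.967 [0.5167 0.1906 0.2663] [0.5147 0.1888 0.2616]
9.475 [0.4739 0.2562 0.1086] [0.01, -0.47, -0.29, -0.22, 0.3, 0.03] (286, 118) 0.964 [0.5167 0.1906 0.2666] [0.5147 0.1888 0.2616]
9.525 [0.4738 0.2562 0.1086] [0.03, -0.12, -0.47, -0.28, 0.36, -0.12] (286, 118) 0.963 [0.5165 0.1905 0.2665] [0.5147 0.1888 0.2616]
```

```bash
python3 - <<'E'
from h import *
s=r.get_state();c=cap("wrist");np.savez("w_w5.npz",**c,p=s["tcp_pos"],e=s["eef_rot"])
print(s["tcp_pos"],s["eef_rot"])
cv2.imwrite("pics/z3.png",cv2.resize(c["image"][110:260,220:420],None,fx=4,fy=4,interpolation=2))
E
```

```text
[0.47359241 0.25597415 0.10837062] [-1.79804317e+02  3.84464459e-02 -5.60621522e+01]
```

View pics/z3.png

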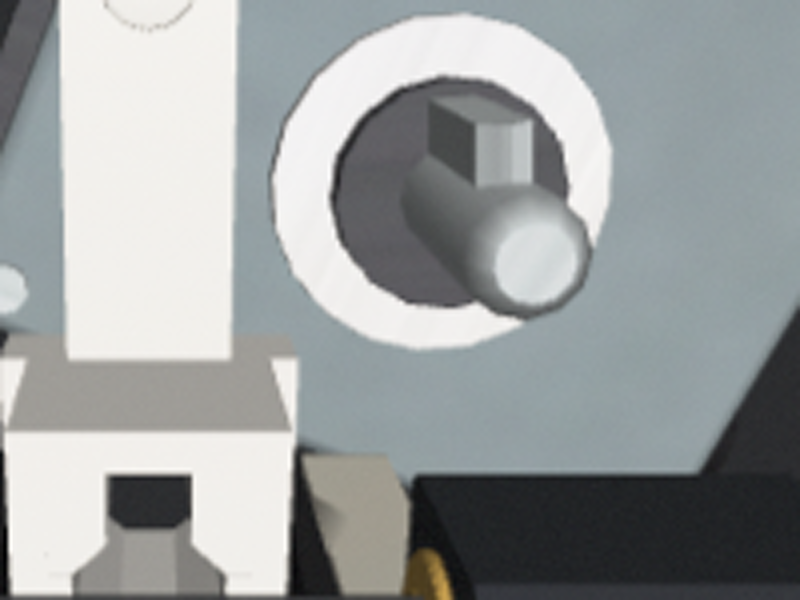

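The settled view shows the shaft top at (536,263), the shoulder from x=333 to 569 with its upper edge at y=76, and the key edges at (476,123)–(533,119). The bore and keyway haven't moved in the image.

```bash
python3 - <<'E'
from h import *
c=dict(np.load("w_w5.npz"));p=c["p"];R=Ro.from_euler('xyz',c["e"],degrees=True)
T=lambda x,y,z:(R.inv().apply(atz(c,((y+.5)/4-.5+110,(x+.5)/4-.5+220),z)-p)*1000)
zt=p[2]
W=lambda z:z
q={}
for n,x,y,z in(("top",536,263,.115),("shR",592,250,.111),("shB",530,319,.111),("shoL",333,193,.07),("shoR",569,193,.07),("shoT",452,76,.07),
 ("k1",476,123,.1),("k2",533,119,.1),("k3",475,185,.1),("k4",533,184,.1),
 ("hubL",5,432,zt+.0222),("hubR",292,430,zt+.0222),("kwL",106,475,zt+.0222),("kwR",192,475,zt+.0222)):
  q[n]=T(x,y,z);print(n,q[n].round(1))
S=np.array([np.mean([q["top"][0],q["shB"][0]+9,q["shoT"][0]-20]),np.mean([q["top"][1],q["shR"][1]-9,(q["shoL"][1]+q["shoR"][1])/2])])
B=np.array([np.mean([q["hubL"][0]-24,q["kwL"][0]-18.5]),np.mean([q["hubL"][1]/2+q["hubR"][1]/2,(q["kwL"][1]+q["kwR"][1])/2])])
print(S,B,S-B)
a=lambda i,j:np.degrees(np.arctan2(*(q[j]-q[i])[1::-1])).round(1)
print(a("k1","k2"),a("hubL","hubR"),a("k3","k1"),a("k4","k2"))
m=(q["k1"]+q["k2"])[:2]/2-S;print("dir",np.degrees(np.arctan2(m[1],m[0])))
E
```

```text
top [39.3 51.8 -6.8]
shR [40.1 60.6 -2.9]
shB [30.3 53.1 -2.8]
shoL [39.9 31.7 38.2]
shoR [39.9 71.5 38.1]
shoT [59.4 50.3 38.2]
k1 [55.7 46.6  8.2]
k2 [56.3 54.5  8.1]
k3 [46.9 47.1  8.2]
k4 [47.1 55.4  8.1]
hubL [ 21.6 -17.3 -22.2]
hubR [ 21.9  18.4 -22.3]
kwL [ 15.8  -4.8 -22.2]
kwR [ 15.8   6.  -22.2]
[39.31924197 51.67431126] [-2.58352918  0.55683949] [41.90277115 51.11747177]
86.0 89.5 -3.7 -5.4
dir -3.8794756433213005
```

Emit:
{"op": "move_arm", "data": {
  "targets": [
    [[0, 0, -4], [0, 0, 0]],
    [[2.1, 2.55, -4], [0, 0, -0.066]],
    [[4.19, 5.1, -4], [0, 0, -0.066]],
    [[4.19, 5.1, -4], [0, 0, -0.066]],
    [[4.19, 5.1, -4], [0, 0, -0.066]]
  ]
}}

```text
time_s: 10.25
tcp_pos: [0.4543, 0.1924, 0.1473]
eef_rot: [-179.9, 0.0, -52.3]
contact_force: [-0.5, 0.3, -1.3]
gripper_width: 0.0354
gripper_force: 40.0
```

```bash
python3 - <<'E'
from h import *
c0=dict(np.load("w_w5.npz"))
for i in range(4): cap("wrist")
s=r.get_state();R=Ro.from_euler('xyz',c0["e"],degrees=True)
print(s["time_s"],s["tcp_pos"],s["eef_rot"],s["contact_force"],s["moment"],(R.inv().apply(s["tcp_pos"]-c0["p"])*1000).round(2))
c=cap("wrist");cv2.imwrite("pics/z4.png",cv2.resize(c["image"][200:310,176:336],None,fx=5,fy=5,interpolation=2))
E
```

```text
10.45 [0.45396371 0.19249917 0.14638857] [-1.79988221e+02  1.36445705e-03 -5.22646970e+01] [-0.21195168  0.09158382 -0.96091487] [-0.00509669  0.17953379 -0.018682  ] [ 41.68  51.59 -38.22]
```

View pics/z4.png

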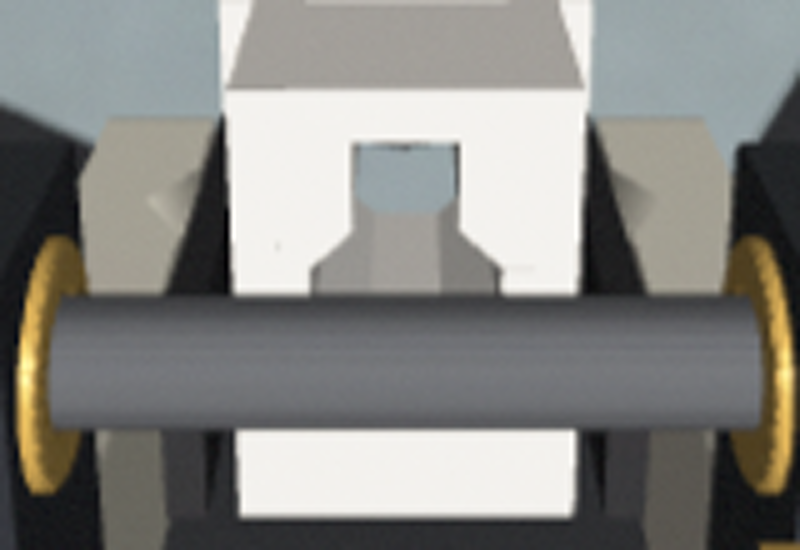

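Through the bore I see only housing, as expected at this height. The tool sits 0.5 mm too far along y. I'll correct that and lower onto the shaft's taper.

Emit:
{"op": "move_arm", "data": {
  "targets": [
    [[0.02, -0.05, 0.6], [0, 0, 0]],
    [[0.02, -0.05, 1.2], [0, 0, 0]],
    [[0.02, -0.05, 1.6], [0, 0, 0]],
    [[0.02, -0.05, 1.9], [0, 0, 0]],
    [[0.02, -0.05, 2.0], [0, 0, 0]]
  ]
}}

```text
time_s: 11.12
tcp_pos: [0.4542, 0.1919, 0.1261]
eef_rot: [180.0, -0.0, -52.3]
contact_force: [-0.4, -0.6, -1.9]
gripper_width: 0.0355
gripper_force: 40.0
```

```bash
cat > st.py <<'E'
from h import *
cap("top");cap("top")
s=r.get_state();R=Ro.from_euler('xyz',s["eef_rot"],degrees=True)
print(s["time_s"],s["tcp_pos"].round(4) if hasattr(s["tcp_pos"],'round') else s["tcp_pos"],np.round(s["eef_rot"],2),"Ftool",R.inv().apply(s["contact_force"]).round(1),"M",R.inv().apply(s["moment"]).round(2),s["gripper_width"])
E
python3 st.py
```

```text
11.225 [0.4542 0.192  0.1263] [180.    -0.   -52.29] Ftool [-0.1  0.7  2.3] M [-0.09 -0.01 -0.03] 0.035941923143305105
```

Emit:
{"op": "move_arm", "data": {
  "targets": [
    [[0, 0, 0.25], [0, 0, 0]],
    [[0, 0, 0.5], [0, 0, 0]],
    [[0, 0, 0.75], [0, 0, 0]],
    [[0, 0, 1.0], [0, 0, 0]],
    [[0, 0, 1.2], [0, 0, 0]]
  ]
}}

```text
time_s: 11.85
tcp_pos: [0.4542, 0.192, 0.1141]
eef_rot: [180.0, 0.0, -52.3]
contact_force: [0.8, 0.4, -1.1]
gripper_width: 0.0355
gripper_force: 40.0
```

```bash
python3 st.py
```

```text
11.95 [0.4541 0.192  0.1141] [179.98   0.   -52.29] Ftool [-0.1  0.2  2.1] M [-0.11 -0.08 -0.  ] 0.03575471505034596
```

Emit:
{"op": "move_arm", "data": {
  "targets": [
    [[0, 0, 0.5], [0, 0, 0]],
    [[0, 0, 1.0], [0, 0, 0]],
    [[0, 0, 1.5], [0, 0, 0]],
    [[0, 0, 2.0], [0, 0, 0]],
    [[0, 0, 2.3], [0, 0, 0]]
  ]
}}

```text
time_s: 12.58
tcp_pos: [0.4542, 0.192, 0.0909]
eef_rot: [180.0, -0.0, -52.3]
contact_force: [0.3, -0.8, -1.3]
gripper_width: 0.036
gripper_force: 40.0
```

Emit:
{"op": "move_arm", "data": {
  "targets": [
    [[0, 0, 0.1], [0, 0, 0]],
    [[0, 0, 0.2], [0, 0, 0]],
    [[0, 0, 0.3], [0, 0, 0]],
    [[0, 0, 0.35], [0, 0, 0]]
  ]
}}

```text
time_s: 13.08
tcp_pos: [0.4542, 0.192, 0.0879]
eef_rot: [-180.0, 0.0, -52.3]
contact_force: [-0.0, 0.5, -1.7]
gripper_width: 0.0359
gripper_force: 40.0
```

```bash
python3 st.py
```

```text
13.175 [0.4542 0.192  0.0878] [180.     0.   -52.29] Ftool [ 0.4 -0.9  1.8] M [-0.15 -0.03 -0.01] 0.035935720885110725
```

Still only the crank's own weight on the wrist, so I'll lower in small steps until it touches.

Emit:
{"op": "move_arm", "data": {
  "targets": [
    [[0, 0, 0.05], [0, 0, 0]],
    [[0, 0, 0.1], [0, 0, 0]],
    [[0, 0, 0.15], [0, 0, 0]],
    [[0, 0, 0.15], [0, 0, 0]]
  ]
}}

```text
time_s: 13.68
tcp_pos: [0.4543, 0.192, 0.0877]
eef_rot: [-180.0, -0.0, -52.3]
contact_force: [-6.4, -1.9, 14.0]
gripper_width: 0.0354
gripper_force: 40.0
```

```bash
python3 st.py
```

```text
13.775 [0.4543 0.192  0.0877] [-1.7997e+02 -2.0000e-02 -5.2260e+01] Ftool [ -2.8   6.1 -14.1] M [-2.43 -1.19  0.09] 0.03588513166734873
```

It touched at TCP z = 0.0877 m, against 0.0878 expected for fully home. I'll ease the push, let go and back off.

Emit:
{"op": "move_arm", "data": {
  "targets": [
    [[0, 0, -0.06], [0, 0, 0]],
    [[0, 0, -0.06], [0, 0, 0]],
    [[0, 0, -0.06], [0, 0, 0]],
    [[0, 0, -0.06], [0, 0, 0]],
    [[0, 0, -0.06], [0, 0, 0]]
  ],
  "jaw": 7.5
}}

```text
time_s: 14.4
tcp_pos: [0.4542, 0.192, 0.0868]
eef_rot: [180.0, -0.0, -52.3]
contact_force: [0.2, -0.3, 0.3]
gripper_width: 0.0739
gripper_force: 0.0
```

Emit:
{"op": "move_arm", "data": {
  "targets": [
    [[0, 0, 0], [0, 0, 0]],
    [[0, 0, 0], [0, 0, 0]],
    [[0, 0, -3], [0, 0, 0]],
    [[0, 0, -8], [0, 0, 0]],
    [[0, 0, -14], [0, 0, 0]]
  ]
}}

```text
time_s: 15.02
tcp_pos: [0.4536, 0.1915, 0.2278]
eef_rot: [179.9, -0.0, -52.3]
contact_force: [1.7, 0.8, 0.8]
gripper_width: 0.0751
gripper_force: 0.0
```

```bash
python3 st.py; python3 w.py w6 crank_bore:.11 crank_pin:.10 shaft:.07; python3 - <<'E'
from h import *
C={n:cap(n) for n in("scene","top")}
for k,z in dict(crank_bore=.11,crank_pin=.1,reagent=0,beaker=0,tray=0,wrench=0).items():
  for n in C:
    for d in pinpoint(k,n)[:3]: print(k,n,round(d["score"],2),np.round(atz(C[n],d["location"],z),3))
E
```

```text
15.125 [0.4572 0.1939 0.2338] [-1.7936e+02 -4.0000e-02 -5.2230e+01] Ftool [-0.2 -1.1  0.2] M [-0.05 -0.07  0.01] 0.07485239085668706
15.125 [ 45.8   2.8 -21.1   0.1 -65.4  -8.1] [0.4572 0.1939 0.2338] [-1.7936e+02 -4.0000e-02 -5.2230e+01]
crank_bore 0.73 [183.2 259.6] [0.4543 0.1945 0.11  ]
crank_pin 0.82 [106.  264.1] [0.4963 0.1336 0.1   ]
shaft 0.75 [176.7 262.5] [0.4495 0.1955 0.07  ]
crank_bore scene 0.71 [ 0.328 -0.287  0.11 ]
crank_bore scene 0.57 [0.46  0.191 0.11 ]
crank_bore scene 0.43 [ 0.539 -0.305  0.11 ]
crank_bore top 0.7 [ 0.265 -0.311  0.11 ]
crank_bore top 0.56 [0.457 0.189 0.11 ]
crank_bore top 0.52 [ 0.465 -0.346  0.11 ]
crank_pin scene 0.96 [0.505 0.144 0.1  ]
crank_pin scene 0.62 [ 0.237 -0.314  0.1  ]
crank_pin scene 0.51 [0.462 0.186 0.1  ]
crank_pin top 0.9 [ 0.19  -0.342  0.1  ]
crank_pin top 0.69 [ 0.499 -0.452  0.1  ]
crank_pin top 0.66 [ 0.51  -0.303  0.1  ]
reagent scene 0.74 [0.758 0.08  0.   ]
reagent top 0.62 [0.763 0.092 0.   ]
beaker scene 0.65 [ 0.742 -0.179  0.   ]
beaker top 0.79 [ 0.744 -0.151  0.   ]
tray scene 0.63 [0.481 0.541 0.   ]
tray top 0.97 [0.482 0.548 0.   ]
wrench scene 0.66 [ 0.532 -0.492  0.   ]
wrench top 0.77 [ 0.516 -0.488  0.   ]
```

```bash
python3 -c "
from h import *
print(r.close_job())"
```

```text
the job is handed in; nothing more can be done
None
```

The middle-sized crank is on the gearmotor shaft with its keyway over the key. It met firm resistance within 0.1 mm of the expected fully-home height. I then released it and handed the job in at about 15 s; the jar, beaker, tray and wrench showed no movement beyond camera error.

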